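# Close the frit pot and tip it to test its lid

### The job

One of the three frit pots in the wooden rack has its lid caught on one side only: press that lid down until it sits level and fully home, then draw this pot up out of its well and tip it over by at least 60 degrees from upright to test that the lid stays shut. Finish holding it still like that, in the gripper alone, raised above the tops of the other two pots; do not let it go or put it down. Never tip the pot before its lid is home, and leave the other pots, the pliers and the glass jar where they are.

Things in the scene. Friction and masses are not known exactly. Their poses are not given: they have to be found in the camera images.
- pot: the pot to close, in any of the rack's wells, any yaw: round white pot, 50 mm outside diameter, straight to 74 mm up, then a shoulder to a 40 mm neck, rim 90 mm up (92 to the top of the seated black lid, 45 mm across, 8 mm deep);  about 0.18 kg, rigid. Origin: centre of its underside; z: its axis, up; x: to the side where the lid stands up
- lid (a joint): lid angle, rad: 0 = level and home (hard stop); starts at 0.30 to 0.42, free side 13 to 18 mm too high. Pivots where it is caught: the pot's -x side, 21.5 mm from its axis, 84 mm above its underside. Stiff by friction only (0.16 N m: about 4 N at the free edge, 7 N at the middle), no spring; stays where left
- lid_edge (a point): point on top of the lid near its free (raised) edge, 18 mm from the lid's centre; 92 mm above the pot's underside when the lid is home
- pot_mid (a point): the middle of the pot: on its axis, 45 mm above its underside
- rack: wooden rack fixed to the bench, a block 95 x 350 x 38 mm (x, y, z), origin at the centre of its underside, z up. Three round wells, 54 mm wide and 30 mm deep (floor 8 mm above the bench), in a row along its y axis at y = -115, 0 and +115 mm, so that closed pots stand 62 mm out of it, their tops 100 mm above the bench
- pot_b: a pot like the first, in another well of the rack, its lid fully home (rigid, 0.18 kg); origin: centre of its underside, z up along its axis. Leave it alone
- pot_c: the same again in the remaining well; origin: centre of its underside, z up along its axis. Leave it alone
- pliers: red-handled running pliers lying flat on the bench to the right of the rack (-y), about 200 x 97 x 19 mm; origin near the middle on the underside, x towards the jaws. Leave them alone
- jar: closed glass jar 72 mm in diameter and 95 mm tall standing on the bench to the left of the rack (+y); origin: centre of its underside. Leave it alone
Not all that is in view belongs to the job. What is shaped like the pot but blue or red is not meant.

How it is judged:
By the outcome, as a careful person would: the job done as asked, in the order asked, and still so for the second after the job is handed in, while the arm keeps its last pose, push and grip.
It also fails if it takes over 45 s, if anything falls off the work surface, if the arm or the gripper's body presses on something with over 40 N, if the wrist force passes 120 N, or if a joint passes its speed limit or range.

### The arm

A 6-joint arm with a two-finger parallel gripper is mounted at the origin on the work surface. World frame = base frame: x ahead of the robot, y to its left, z up, the work surface at z = 0. Lengths are in m, angles in rad, forces in N, time in s.
With the tool pointing down it reaches from about 0.325 to 0.775 m from the base axis. Payload 9.3 kg.
Tool frame: the origin (TCP) lies on the centre line of the jaws, within the pads' length; the fingertips stand 17 mm ahead of it and the grasp point (between the pads) lies 2 mm behind it; z points along the fingers, y is the line along which they close (so a half turn about z gives the same grasp; the last joint's range is limited). The gripper opens to 85 mm and grips with 20 to 120 N. Pads are 22 mm wide; open, the fingers measure 114 mm over their backs; the gripper's body (76 mm by 85 mm) begins 54 mm behind the grasp point. The pads swing forward as they close: fully open they stand 13 mm farther back than shut.
Start: joints at [-1.385, 0.259, 0.021, 1.334, 0, 1.418], TCP at [0.183, -0.519, 0.248] pointing down, gripper open.
Joint ranges: [-3.04, 3.04], [-0.91, 1.82], [-1.04, 1.36], [-1.92, 1.95], [-1.52, 1.45], [-3.14, 3.14]. Speed limits (rad/s): [2.22, 2.22, 2.79, 3.14, 3.14, 3.14].

### API

Orientations are given as a unit quaternion [w, x, y, z].
In Python, from workcell import robot gives the robot as it stands. The module is installed in compiled form; this text tells all that it offers.
- The arm moves only by the shell command python3 -m creep 'ROWS'. ROWS is JSON, a list of rows, each an object of numbers: "x", "y", "z": the shift along the tool's x, y, z in mm; "turn": the turn about the tool's z in degrees; "claw": the gripper's target within -1 to 1 (shut at 1, half-way at 0, fully open at -1). A call has 1 to 20 rows; each row is the pose to reach, as a shift and turn from the pose commanded when the call began, along the tool's axes at that moment; what a row does not reach only later rows make up. A row lasts 1/12 s, in which the tool goes at most 41.7 mm and 7.16 degrees, less where a joint would pass 70% of its speed; a pose out of reach is approached as far as the arm can. A call with a gripper value outside its range is refused whole. The fingers move at their own pace and stop on an object; the grip force is fixed at half the most. Time passes only in rows, so rows that repeat a pose let the fingers close. It gives the time, the measured TCP pose, the force, the opening and the grip force at its end, in the units of the state.
- robot.read_state(): the state, without advancing time (a new reading comes with each control period).
- robot.get_image(name): name is "side" or "top" or "wrist"; returns the picture (480x640x3 uint8, red, green, blue); there is no depth.
- robot.calibration(name): a dict with "camera_matrix" (3x3 intrinsics, pixels), "R" (3x3) and "t" (3): a world point X has camera coordinates R X + t. Camera axes: x right, y down, z forward; pixel columns grow to the right and rows downward; lengths in m; the calibration is good to about 2 mm. A picture is of the moment at which its call begins: read the wrist's pose just before it. calibration takes no time and is no camera call; for the wrist camera it gives the pose at the moment of the call.
- robot.finish_job(): hands the job in; it is judged then, once.
Trained networks look in the newest picture that a camera, given by its name, has taken for a name from the list of things; names that differ only in an ending like _2 or _b are one class to them, and where a whole thing is asked for, a point or a joint stands for the part that bears it (a point fixed in the world has none). Each returns a list of dicts, best first, with "conf" (0 to 1); they miss things now and then, are a little off and sometimes report something else, mostly with a low value. They report only what shows in the picture. A call takes as long as a camera call. They do not tell look-alikes from the thing itself.
- robot.spot_in(query, camera): "extent" ([centre column, centre row, width, height] in pixels, round what is visible of it).
- robot.cut_out(query, camera): "mask" (480x640 bool, what is visible of it) and "extent" ([centre column, centre row, width, height] in pixels, round what is visible of it).
The state is a dict: "time_s": time; "q": joint angles; "joint_vel": joint speeds; "tau": joint torques, N m; "position": TCP position; "tool_rot": TCP orientation; "wrist_force": force on the tool from outside, world axes, zero at the start; "torque": the same for the moment, N m; "opening": opening from 0.0 (shut) to 1.0 (fully open); "grip_force": force on a finger pad.
Only numpy, scipy, OpenCV 4.12 (cv2) and the standard library are available. Lean on these libraries where they do the work, as an engineer would, in place of code of your own. Each camera call takes 0.05 s, during which the arm holds its last target. There are 200 camera calls.

## Working session

There is one attempt and no reset: what is moved stays moved. The work goes in short steps, Python scripts to look and compute and a shell command to move; the robot and the scene stay as the last step left them, time stands still between calls to the robot, and variables do not carry over. Pictures are saved under pics/ and viewed, at most 10 in all, crops included, and the job is handed in when it is done.

```bash
mkdir -p pics
python3 - <<'E'
from workcell import robot
import cv2,numpy as np
ims=[robot.get_image(n) for n in("side","top")]
for n,i in zip(("side","top"),ims):
    cv2.imwrite(f"pics/{n}0.png",i[:,:,::-1])
    c=robot.calibration(n);print(n,np.array(c["camera_matrix"]).round(1).tolist(),np.array(c["R"]).round(3).tolist(),np.array(c["t"]).round(3))
    for q in("pot","lid","rack"):
        print(q,[(np.round(d["extent"]),round(d["conf"],2)) for d in robot.spot_in(q,n)])
s=robot.read_state();print(s)
E
```

```text
side [[615.7, 0.0, 316.2], [0.0, 615.7, 240.5], [0.0, 0.0, 1.0]] [[-0.719, -0.695, -0.005], [-0.371, 0.39, -0.843], [0.588, -0.604, -0.538]] [0.366 0.295 1.08 ]
pot [(array([379., 226.,  24.,  38.]), 0.75), (array([302., 260.,  21.,  34.]), 0.73), (array([345., 245.,  23.,  37.]), 0.56), (array([401., 263.,  14.,  39.]), 0.55)]
lid [(array([402., 249.,   7.,   9.]), 0.52), (array([380., 213.,  14.,   8.]), 0.42)]
rack [(array([338., 264., 142.,  78.]), 0.88)]
top [[466.2, 0.0, 308.6], [0.0, 466.2, 242.4], [0.0, 0.0, 1.0]] [[-0.003, -1.0, -0.002], [-0.997, 0.004, -0.083], [0.083, 0.002, -0.997]] [0.002 0.501 1.051]
pot [(array([380., 294.,  25.,  21.]), 0.91), (array([405., 240.,  26.,  22.]), 0.82), (array([420., 302.,  36.,  23.]), 0.81), (array([298., 226.,  19.,  31.]), 0.8), (array([457., 280.,  31.,  25.]), 0.76), (array([352., 231.,  21.,  22.]), 0.7)]
lid [(array([382., 296.,  17.,  22.]), 0.92), (array([422., 303.,  20.,  20.]), 0.85), (array([410., 235.,  24.,  24.]), 0.84), (array([465., 282.,  21.,  21.]), 0.68), (array([407., 239.,  25.,  24.]), 0.32)]
rack [(array([351., 234., 158.,  60.]), 0.72)]
{'time_s': 0.4, 'q': array([-1.38458648e+00,  2.58715731e-01,  2.14146173e-02,  1.33366688e+00,
       -2.97965020e-07,  1.41821535e+00]), 'joint_vel': array([-0.00106803, -0.00163977,  0.0007811 , -0.00018764,  0.00046199,
       -0.00014434]), 'tau': array([-2.47967146e-03, -5.54828918e+01,  3.44402683e+01,  3.54180658e-03,
       -1.81049982e-04, -2.18448832e-06]), 'position': array([ 0.18279346, -0.51872027,  0.24818216]), 'tool_rot': array([-8.58177207e-05,  9.85686869e-01,  1.68586441e-01, -1.59211612e-06]), 'wrist_force': array([-0.43357175, -0.2344808 , -0.06151475]), 'torque': array([-0.03791252, -0.01156485,  0.01809016]), 'grip_force': 0.0, 'opening': 1.000306667542254}
```

View pics/side0.png

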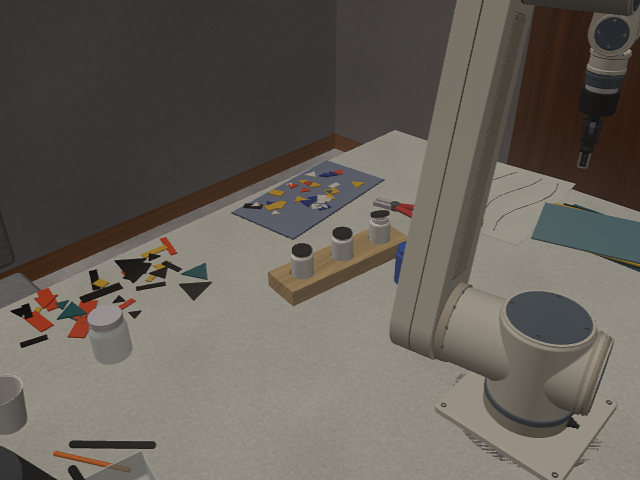

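View pics/top0.png

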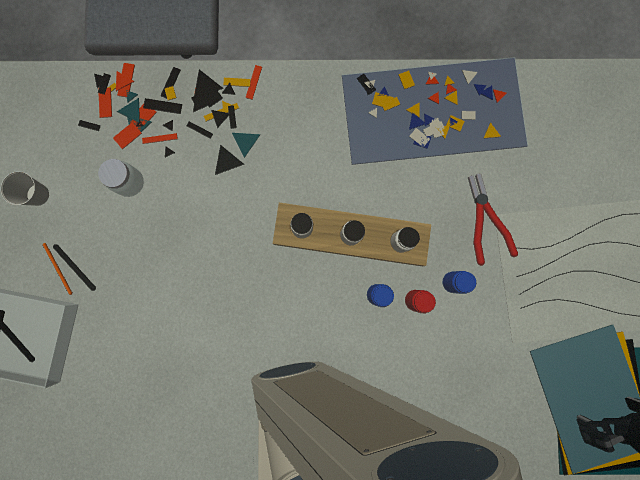

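The top view shows the wooden rack with three white pots at (302,224), (353,231) and (407,238). The look-alikes are blue pots at (380,295) and (459,282), and a red one at (420,301). The right-hand pot, at (407,238) in top and (380,226) in side, appears to have the raised lid. I'll check it in a close crop.

```bash
cat > h.py <<'E'
from workcell import robot
import numpy as np
def ray(n,u,v,z):
    c=robot.calibration(n);K,R,t=[np.array(c[k]) for k in("camera_matrix","R","t")]
    o=-R.T@t; d=R.T@np.linalg.solve(K,[u,v,1]); return o+d*(z-o[2])/d[2]
def proj(n,X):
    c=robot.calibration(n);K,R,t=[np.array(c[k]) for k in("camera_matrix","R","t")]
    p=K@(R@np.array(X)+t);return p[:2]/p[2]
E
python3 - <<'E'
import cv2,numpy as np
from h import *
a=cv2.imread("pics/side0.png")[195:295,260:420];b=cv2.imread("pics/top0.png")[195:275,267:437]
a=cv2.resize(a,(480,300),interpolation=cv2.INTER_CUBIC);a=cv2.copyMakeBorder(a,0,0,0,200,0)
b=cv2.resize(b,(680,300),interpolation=cv2.INTER_CUBIC)
cv2.imwrite("pics/crop0.png",np.vstack([a,b]))
for p in((302,224),(353,231),(407,238)):print(ray("top",*p,.1))
for p in((279,204),(431,224),(426,265),(273,244)):print(ray("top",*p,.038))
E
```

```text
[0.53346327 0.01425409 0.1       ]
[ 0.51804039 -0.09446548  0.1       ]
[ 0.50264    -0.20925086  0.1       ]
[0.58717592 0.06751612 0.038     ]
[ 0.5400575  -0.27737318  0.038     ]
[ 0.44716162 -0.26377353  0.038     ]
[0.49581933 0.08091396 0.038     ]
```

View pics/crop0.png

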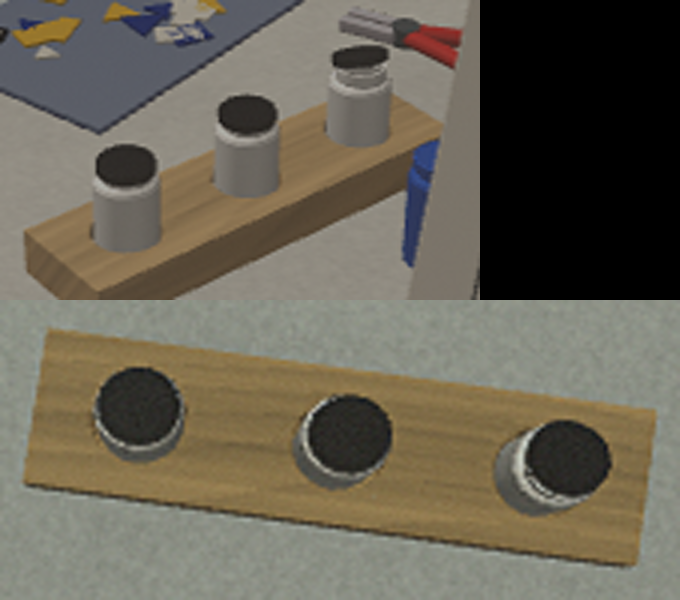

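The crops confirm it. The pot at top (407,238) / side (380,226) has its lid tilted with the neck showing, and the other two lids are level. That pot sits in the rack's -y well, at about (0.502, -0.211). Next I'll move near it and look with the wrist camera to find the free side.

Run:
```python
from h import *
s=robot.read_state();c=robot.calibration("wrist")
R=np.array(c["R"]);o=-R.T@c["t"];from scipy.spatial.transform import Rotation as Ro
w=s["tool_rot"];T=Ro.from_quat([*w[1:],w[0]]).as_matrix()
print("cam in tool",T.T@(o-s["position"]),"cam z in tool",T.T@R[2], "f",c["camera_matrix"][0][0])
print("delta tool",T.T@(np.array([.502,-.211,.25])-s["position"])*1e3)
```

```text
cam in tool [ 0.0749285   0.00104295 -0.12608873] cam z in tool [-2.94139772e-01  1.09620761e-04  9.55762409e-01] f 330.4868478865118
delta tool [ 403.33187515 -184.14159824   -1.77617891]
```

```bash
python3 -m creep '[{"x":40,"y":-18,"z":0,"turn":3,"claw":-1},{"x":80,"y":-36,"z":0,"turn":6,"claw":-1},{"x":120,"y":-55,"z":0,"turn":9,"claw":-1},{"x":160,"y":-73,"z":0,"turn":12,"claw":-1},{"x":200,"y":-92,"z":0,"turn":15,"claw":-1},{"x":240,"y":-110,"z":0,"turn":18,"claw":-1},{"x":280,"y":-128,"z":0,"turn":21,"claw":-1},{"x":320,"y":-146,"z":0,"turn":24,"claw":-1},{"x":360,"y":-165,"z":0,"turn":27,"claw":-1},{"x":390,"y":-178,"z":20,"turn":27,"claw":-1},{"x":403,"y":-184,"z":40,"turn":27,"claw":-1},{"x":403,"y":-184,"z":45,"turn":27,"claw":-1},{"x":403,"y":-184,"z":45,"turn":27,"claw":-1},{"x":403,"y":-184,"z":45,"turn":27,"claw":-1}]'
python3 - <<'E'
from h import *
import cv2
im=robot.get_image("wrist");cv2.imwrite("pics/w1.png",im[:,:,::-1])
for q in("pot","lid"):print(q,[(np.round(d["extent"]),round(d["conf"],2)) for d in robot.spot_in(q,"wrist")])
for z in(.082,.1):print(proj("wrist",[.502,-.211,z]))
im2=robot.get_image("side")[195:275,340:440];
big=cv2.resize(im2[:,:,::-1],(600,480),interpolation=cv2.INTER_CUBIC)
cv2.imwrite("pics/s1.png",big)
E
```

```text
time_s: 1.57
position: [0.5016, -0.2113, 0.2033]
tool_rot: [-0.0, 0.998, -0.066, -0.0]
wrist_force: [0.7, -0.7, 0.8]
opening: 1.0
grip_force: 0.0
pot [(array([281., 350.,  58.,  95.]), 0.97), (array([ 49., 225.,  98.,  78.]), 0.96), (array([322., 232.,  68.,  80.]), 0.91), (array([468., 302.,  86.,  88.]), 0.88), (array([177., 228.,  91.,  79.]), 0.76)]
lid [(array([380., 379.,  53.,  48.]), 0.87), (array([277., 374.,  53.,  43.]), 0.85), (array([488., 322.,  46.,  48.]), 0.81), (array([322., 233.,  70.,  81.]), 0.4)]
[318.21490235 235.58568072]
[318.01112575 242.66549941]
```

View pics/w1.png

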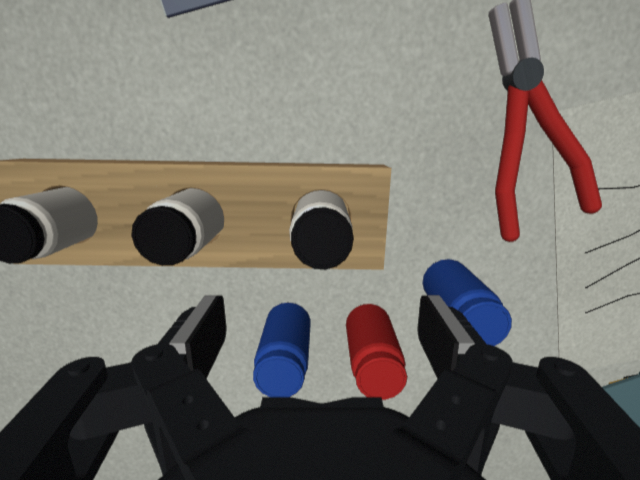

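The wrist view shows the target lid at (322,238) with the white pot body above it. The blue and red decoys are in front, between the fingers' lines, and the pliers are at upper right. Now I'll fit the lid's azimuth and angle to its black silhouette in all three views.

```bash
cat > fit.py <<'E'
from h import *
import cv2,sys
from scipy.optimize import differential_evolution as DE
def masks(files,P=(.502,-.211,.105),win=28):
    out=[]
    for n,f in files:
        im=cv2.imread(f); u,v=np.round(proj(n,P)).astype(int); w=int(win*(2 if n=="wrist" else 1))
        m=(im.max(2)<62).astype(np.uint8); z=np.zeros_like(m); z[v-w:v+w,u-w:u+w]=m[v-w:v+w,u-w:u+w]
        k,l,st,ce=cv2.connectedComponentsWithStats(z); i=1+np.argmax(st[1:,4]); out.append((n,(l==i).astype(np.uint8)))
        print(n,st[i],ce[i].round(1))
    return out
th=np.linspace(0,2*np.pi,24,endpoint=False)
L=np.array([[22.5*np.cos(t)+21.5,22.5*np.sin(t),h] for h in(0,8) for t in th])/1e3
cal={n:robot.calibration(n) for n in("top","side","wrist")}
def lid(x,y,phi,a):
    c,s=np.cos(a),np.sin(a); p=L@np.array([[c,0,-s],[0,1,0],[s,0,c]]).T+[-.0215,0,.092]
    c,s=np.cos(phi),np.sin(phi); return p@np.array([[c,-s,0],[s,c,0],[0,0,1]]).T+[x,y,0]
def cost(v,ms,fixed=False):
    e=0
    for n,m in ms:
        K,R,t=[np.array(cal[n][k]) for k in("camera_matrix","R","t")]
        q=(lid(*v)@R.T+t)@K.T; q=q[:,:2]/q[:,2:]
        h=cv2.convexHull((q*16).round().astype(np.int32)); r=np.zeros_like(m); cv2.fillConvexPoly(r,h,1,shift=4)
        e+=1-(r&m).sum()/(r|m).sum()
    return e
if __name__=="__main__":
    ms=masks([("top","pics/top0.png"),("side","pics/side0.png"),("wrist","pics/w1.png")])
    r=DE(cost,[(.492,.512),(-.221,-.201),(-3.2,3.2),(0,.5)],args=(ms,),seed=1,maxiter=60)
    print(r.x,np.degrees(r.x[2]),r.fun,[cost(r.x,[m]) for m in ms])
    for d in range(-180,180,45):
        q=DE(lambda w:cost([*w[:2],np.radians(d),w[2]],ms),[(.492,.512),(-.221,-.201),(0.25,.45)],seed=1,maxiter=12);print(d,q.x.round(3),round(q.fun,3))
E
python3 fit.py
```

```text
top [399 227  21  20 322] [408.7 236.8]
side [371 211  18   7 104] [379.3 213.7]
wrist [ 291  208   62   61 2973] [321.8 238.1]
[ 0.50294881 -0.21109807  2.54377868  0.41904773] 145.7477822461058 0.3404127510642627 [np.float64(0.11813186813186816), np.float64(0.12605042016806722), np.float64(0.09623046276432734)]
-180 [ 0.503 -0.214  0.432] 0.547
-135 [ 0.504 -0.215  0.259] 0.779
-90 [ 0.505 -0.216  0.257] 0.821
-45 [ 0.506 -0.215  0.252] 0.832
0 [ 0.507 -0.214  0.267] 0.823
45 [ 0.506 -0.213  0.254] 0.735
90 [ 0.505 -0.211  0.293] 0.634
135 [ 0.505 -0.211  0.399] 0.434
```

View pics/s1.png

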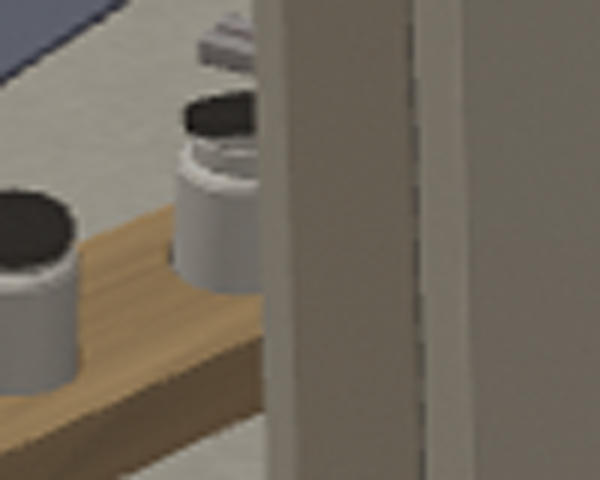

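The crop shows the lid tipped up toward the camera, with the neck exposed on the near-left side. That agrees with the fit: free side at azimuth about 146°, angle about 0.42, pot at (0.503, -0.211). I'll shut the fingers, go over the free edge and then press.

```bash
python3 -m creep '[{"x":-12,"y":-7,"z":10,"claw":1},{"x":-12,"y":-7,"z":30,"claw":1},{"x":-12,"y":-7,"z":40,"claw":1},{"x":-12,"y":-7,"z":45,"claw":1},{"x":-12,"y":-7,"z":50,"claw":1},{"x":-12,"y":-7,"z":55,"claw":1},{"x":-12,"y":-7,"z":60,"claw":1},{"x":-12,"y":-7,"z":60,"claw":1},{"x":-12,"y":-7,"z":60,"claw":1}]'
```

```text
invalid input
```

```bash
python3 -m creep '[{"x":-12,"y":-7,"z":10,"turn":0,"claw":1},{"x":-12,"y":-7,"z":30,"turn":0,"claw":1},{"x":-12,"y":-7,"z":40,"turn":0,"claw":1},{"x":-12,"y":-7,"z":45,"turn":0,"claw":1},{"x":-12,"y":-7,"z":50,"turn":0,"claw":1},{"x":-12,"y":-7,"z":55,"turn":0,"claw":1},{"x":-12,"y":-7,"z":60,"turn":0,"claw":1},{"x":-12,"y":-7,"z":60,"turn":0,"claw":1},{"x":-12,"y":-7,"z":60,"turn":0,"claw":1}]'
```

```text
time_s: 2.52
position: [0.4908, -0.2028, 0.1433]
tool_rot: [-0.0, 0.998, -0.066, -0.0]
wrist_force: [0.3, 0.4, -0.6]
opening: 0.004
grip_force: 0.0
```

```bash
python3 -m creep '[{"x":0,"y":0,"z":4,"turn":0,"claw":1},{"x":0,"y":0,"z":8,"turn":0,"claw":1},{"x":0,"y":0,"z":12,"turn":0,"claw":1},{"x":0,"y":0,"z":16,"turn":0,"claw":1},{"x":0,"y":0,"z":20,"turn":0,"claw":1},{"x":0,"y":0,"z":23,"turn":0,"claw":1},{"x":0,"y":0,"z":23,"turn":0,"claw":1}]'
```

```text
time_s: 3.1
position: [0.4904, -0.2025, 0.1197]
tool_rot: [-0.0, 0.998, -0.066, -0.0]
wrist_force: [-1.7, 0.7, 0.9]
opening: -0.004
grip_force: 0.4
```

```bash
python3 -m creep '[{"x":0,"y":0,"z":1,"turn":0,"claw":1},{"x":0,"y":0,"z":2,"turn":0,"claw":1},{"x":0,"y":0,"z":2,"turn":0,"claw":1}]'; python3 -m creep '[{"x":0,"y":0,"z":1,"turn":0,"claw":1},{"x":0,"y":0,"z":1,"turn":0,"claw":1}]'
```

```text
time_s: 3.35
position: [0.4908, -0.2028, 0.1181]
tool_rot: [-0.0, 0.998, -0.066, 0.0]
wrist_force: [-0.7, -0.4, 0.2]
opening: 0.001
grip_force: 0.0
time_s: 3.52
position: [0.4908, -0.2028, 0.1173]
tool_rot: [0.0, 0.998, -0.066, 0.0]
wrist_force: [0.6, -0.1, 0.1]
opening: -0.002
grip_force: 0.0
```

No contact force yet, so I'll look.

Run:
```python
from h import *
import cv2
w=robot.get_image("wrist")[150:480,150:490,::-1];s=robot.get_image("side")[180:280,320:420,::-1]
cv2.imwrite("pics/p2.png",np.hstack([w[:330],cv2.resize(s,(330,330),interpolation=cv2.INTER_CUBIC)]))
```

```text
(no output)
```

View pics/p2.png

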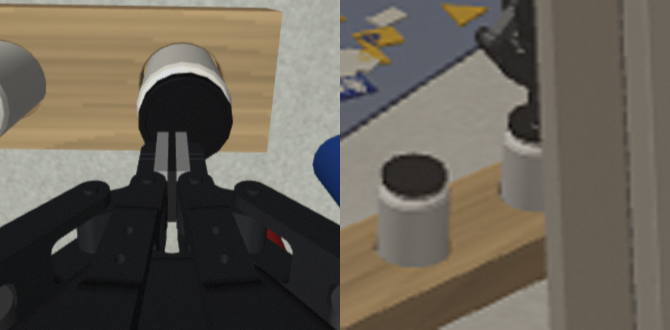

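The wrist crop shows the fingertips on the lid, and the side crop shows the lid already nearly level. I'll keep pressing in small steps until there's a firm reaction.

```bash
python3 -m creep '[{"x":0,"y":0,"z":1,"turn":0,"claw":1},{"x":0,"y":0,"z":1,"turn":0,"claw":1}]';python3 -m creep '[{"x":0,"y":0,"z":1,"turn":0,"claw":1},{"x":0,"y":0,"z":1,"turn":0,"claw":1}]'
```

```text
time_s: 3.78
position: [0.4908, -0.2028, 0.1168]
tool_rot: [0.0, 0.998, -0.066, 0.0]
wrist_force: [-1.3, 0.7, 5.9]
opening: 0.003
grip_force: 2.8
time_s: 3.95
position: [0.4909, -0.2028, 0.1166]
tool_rot: [0.0, 0.998, -0.066, 0.001]
wrist_force: [-4.0, 1.4, 14.1]
opening: -0.003
grip_force: 6.7
```

```bash
python3 -m creep '[{"x":0,"y":0,"z":1,"turn":0,"claw":1},{"x":0,"y":0,"z":1,"turn":0,"claw":1}]'
```

```text
time_s: 4.12
position: [0.4909, -0.2028, 0.1163]
tool_rot: [0.001, 0.998, -0.066, 0.001]
wrist_force: [-6.2, 3.1, 20.8]
opening: 0.002
grip_force: 10.5
```

The reaction is firm at the home height, so the lid is at its hard stop. I'll retreat to the earlier viewpoint, open the gripper and verify.

```bash
python3 -m creep '[{"x":0,"y":0,"z":-30,"turn":0,"claw":1},{"x":12,"y":7,"z":-65,"turn":0,"claw":-1},{"x":12,"y":7,"z":-89,"turn":0,"claw":-1},{"x":12,"y":7,"z":-89,"turn":0,"claw":-1},{"x":12,"y":7,"z":-89,"turn":0,"claw":-1},{"x":12,"y":7,"z":-89,"turn":0,"claw":-1},{"x":12,"y":7,"z":-89,"turn":0,"claw":-1},{"x":12,"y":7,"z":-89,"turn":0,"claw":-1}]'
python3 - <<'E'
import cv2
from h import *
for n in("wrist","top","side"):cv2.imwrite(f"pics/{n}3.png",robot.get_image(n)[:,:,::-1])
import fit
ms=fit.masks([("wrist","pics/wrist3.png")])
for a in(0,.05,.1,.2,.42):print(a,fit.cost([.503,-.2111,2.54,a],ms))
r=fit.DE(fit.cost,[(.496,.510),(-.218,-.204),(2.53,2.55),(0,.5)],args=(ms,),seed=1,maxiter=40);print(r.x,r.fun)
r=fit.DE(lambda w:fit.cost([w[0],w[1],2.54,0],ms),[(.496,.510),(-.218,-.204)],seed=1,maxiter=40);print("level",r.x,r.fun)
a=cv2.imread("pics/wrist3.png")[170:290,230:400];b=cv2.imread("pics/side3.png")[190:270,330:420]
cv2.imwrite("pics/v3.png",np.hstack([cv2.resize(a,(425,300)),cv2.resize(b,(337,300),interpolation=2)]))
E
```

```text
time_s: 4.78
position: [0.5012, -0.2109, 0.2021]
tool_rot: [-0.0, 0.998, -0.066, -0.001]
wrist_force: [0.3, -0.2, 0.1]
opening: 0.979
grip_force: 0.0
wrist [ 292  209   60   59 2783] [321.3 237.9]
0 0.10848445595854928
0.05 0.11613731151748474
0.1 0.11961722488038273
0.2 0.126769424347279
0.42 0.15794251134644477
[ 5.03274574e-01 -2.12311061e-01  2.54873635e+00  1.99160221e-03] 0.08275634685130229
level [ 0.50382622 -0.21236277] 0.08514135437212356
```

View pics/v3.png

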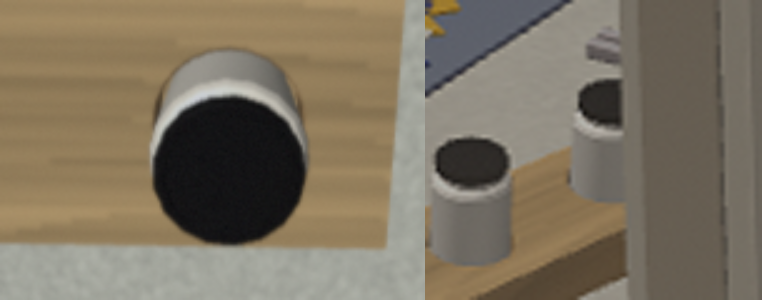

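The crops show the lid level and flush like its neighbours, and the silhouette fit gives an angle of about 0.00, so the lid is home. Next I'll descend astride the pot and grip it.

```bash
python3 -m creep '[{"x":2,"y":1,"z":30,"turn":0,"claw":-1},{"x":2,"y":1,"z":60,"turn":0,"claw":-1},{"x":2,"y":1,"z":90,"turn":0,"claw":-1},{"x":2,"y":1,"z":115,"turn":0,"claw":-1},{"x":2,"y":1,"z":130,"turn":0,"claw":-1},{"x":2,"y":1,"z":140,"turn":0,"claw":-1},{"x":2,"y":1,"z":142,"turn":0,"claw":-1},{"x":2,"y":1,"z":142,"turn":0,"claw":-1}]'
```

```text
time_s: 5.6
position: [0.5035, -0.2125, 0.0611]
tool_rot: [-0.0, 0.998, -0.066, -0.0]
wrist_force: [-0.1, 0.6, 0.2]
opening: 1.001
grip_force: 0.0
```

```bash
python3 -m creep '[{"x":0,"y":0,"z":0,"turn":0,"claw":1},{"x":0,"y":0,"z":0,"turn":0,"claw":1},{"x":0,"y":0,"z":0,"turn":0,"claw":1},{"x":0,"y":0,"z":0,"turn":0,"claw":1},{"x":0,"y":0,"z":0,"turn":0,"claw":1},{"x":0,"y":0,"z":0,"turn":0,"claw":1},{"x":0,"y":0,"z":0,"turn":0,"claw":1}]'
```

```text
time_s: 6.18
position: [0.5041, -0.2127, 0.0626]
tool_rot: [0.0, 0.998, -0.066, 0.001]
wrist_force: [-1.1, 0.9, 5.1]
opening: 0.575
grip_force: 61.2
```

The pot is gripped at 61 N. The moves cannot tilt the tool, so I'll swing the pot between the pads by levering its lower side against the fixed rack's far edge. First I'll lift it clear and take it just beyond that edge.

```bash
python3 -m creep '[{"x":0,"y":0,"z":-8,"turn":0,"claw":1},{"x":0,"y":0,"z":-20,"turn":0,"claw":1},{"x":0,"y":0,"z":-32,"turn":0,"claw":1},{"x":0,"y":0,"z":-45,"turn":0,"claw":1},{"x":0,"y":0,"z":-52,"turn":0,"claw":1},{"x":0,"y":0,"z":-52,"turn":0,"claw":1},{"x":20,"y":0,"z":-52,"turn":0,"claw":1},{"x":40,"y":0,"z":-52,"turn":0,"claw":1},{"x":60,"y":0,"z":-52,"turn":0,"claw":1},{"x":80,"y":0,"z":-52,"turn":0,"claw":1},{"x":82,"y":0,"z":-52,"turn":0,"claw":1},{"x":82,"y":0,"z":-52,"turn":0,"claw":1}]'
python3 - <<'E'
from h import *
import cv2
t=robot.get_image("top")[180:290,330:480,::-1];s=robot.get_image("side")[170:280,310:460,::-1]
cv2.imwrite("pics/l4.png",np.hstack([cv2.resize(t,(390,286)),cv2.resize(s,(390,286))]))
E
```

```text
time_s: 7.18
position: [0.5852, -0.2232, 0.1121]
tool_rot: [-0.0, 0.998, -0.066, -0.001]
wrist_force: [0.9, 0.8, -1.2]
opening: 0.573
grip_force: 62.2
```

View pics/l4.png

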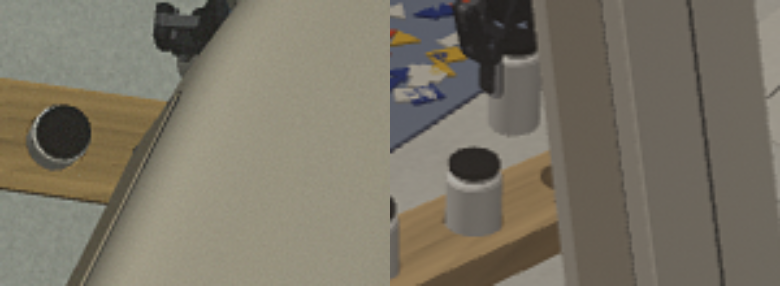

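The side crop shows the pot upright in the gripper, clear of its empty well, with the other pots untouched. Now I'll lower it beside the far edge and start levering.

```bash
python3 -m creep '[{"x":0,"y":0,"z":15,"turn":0,"claw":1},{"x":0,"y":0,"z":30,"turn":0,"claw":1},{"x":0,"y":0,"z":37,"turn":0,"claw":1},{"x":-5,"y":0,"z":37,"turn":0,"claw":1},{"x":-10,"y":0,"z":37,"turn":0,"claw":1},{"x":-15,"y":0,"z":37,"turn":0,"claw":1},{"x":-20,"y":0,"z":37,"turn":0,"claw":1},{"x":-25,"y":0,"z":37,"turn":0,"claw":1},{"x":-25,"y":0,"z":37,"turn":0,"claw":1}]'
```

```text
time_s: 8.03
position: [0.563, -0.2209, 0.0797]
tool_rot: [0.001, 0.998, -0.066, 0.005]
wrist_force: [11.8, -0.0, 3.1]
opening: 0.573
grip_force: 64.4
```

```bash
python3 -m creep '[{"x":-5,"y":0,"z":0,"turn":0,"claw":1},{"x":-10,"y":0,"z":0,"turn":0,"claw":1},{"x":-15,"y":0,"z":0,"turn":0,"claw":1},{"x":-20,"y":0,"z":0,"turn":0,"claw":1},{"x":-25,"y":0,"z":0,"turn":0,"claw":1},{"x":-25,"y":0,"z":0,"turn":0,"claw":1}]'
python3 - <<'E'
from h import *
import cv2
cv2.imwrite("pics/m5.png",np.hstack([cv2.resize(robot.get_image("side")[170:280,310:460,::-1],(390,286)),cv2.resize(robot.get_image("wrist")[:,:,::-1],(381,286))]))
E
```

```text
time_s: 8.53
position: [0.5374, -0.2178, 0.0795]
tool_rot: [0.001, 0.998, -0.066, 0.004]
wrist_force: [5.9, -0.1, 5.7]
opening: 0.571
grip_force: 63.4
```

View pics/m5.png

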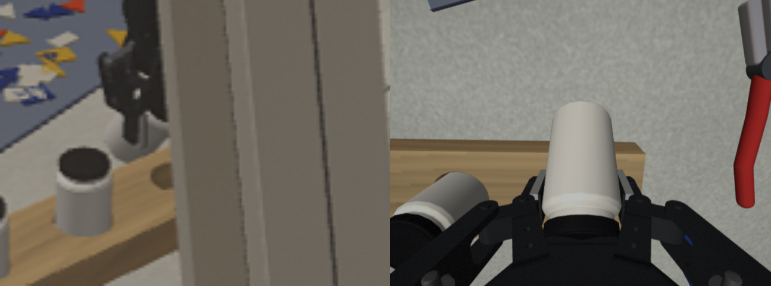

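The wrist view shows the pot swinging as intended, with its bottom toward the far side and the lid toward the gripper base. The estimate is about 50°, so I'll continue with more drag and a little lowering.

```bash
python3 -m creep '[{"x":-5,"y":0,"z":1,"turn":0,"claw":1},{"x":-10,"y":0,"z":2,"turn":0,"claw":1},{"x":-14,"y":0,"z":4,"turn":0,"claw":1},{"x":-18,"y":0,"z":6,"turn":0,"claw":1},{"x":-22,"y":0,"z":8,"turn":0,"claw":1},{"x":-24,"y":0,"z":9,"turn":0,"claw":1},{"x":-24,"y":0,"z":11,"turn":0,"claw":1},{"x":-24,"y":0,"z":11,"turn":0,"claw":1}]'
```

```text
time_s: 9.3
position: [0.513, -0.2146, 0.0681]
tool_rot: [0.001, 0.998, -0.066, 0.003]
wrist_force: [3.8, 0.2, 6.6]
opening: 0.574
grip_force: 62.0
```

Geometry says about 75–80°, with contact still maintained. I'll lift high and measure the tilt.

```bash
python3 -m creep '[{"x":0,"y":0,"z":-8,"turn":0,"claw":1},{"x":0,"y":0,"z":-25,"turn":0,"claw":1},{"x":0,"y":0,"z":-45,"turn":0,"claw":1},{"x":0,"y":0,"z":-65,"turn":0,"claw":1},{"x":0,"y":0,"z":-85,"turn":0,"claw":1},{"x":0,"y":0,"z":-105,"turn":0,"claw":1},{"x":0,"y":0,"z":-125,"turn":0,"claw":1},{"x":0,"y":0,"z":-140,"turn":0,"claw":1},{"x":0,"y":0,"z":-150,"turn":0,"claw":1},{"x":0,"y":0,"z":-150,"turn":0,"claw":1},{"x":0,"y":0,"z":-150,"turn":0,"claw":1},{"x":0,"y":0,"z":-150,"turn":0,"claw":1}]'
python3 - <<'E'
from h import *
import cv2
S=robot.get_image("side");W=robot.get_image("wrist")
w=robot.cut_out("pot","wrist");print([(np.round(d["extent"]),round(d["conf"],2)) for d in w])
cv2.imwrite("pics/f6.png",np.hstack([cv2.resize(S[110:280,260:480,::-1],(400,310)),cv2.resize(W[:,:,::-1],(400,310))]))
# predicted columns/rows of bottom-face ends vs tilt, tool frame -> world
s=robot.read_state();from scipy.spatial.transform import Rotation as Ro
q=s["tool_rot"];T=Ro.from_quat([*q[1:],q[0]]).as_matrix()
for th in np.radians([45,55,65,75,85]):
    d=np.array([np.sin(th),0,np.cos(th)]);n=np.array([-np.cos(th),0,np.sin(th)])  # toward bottom; radial (low side)
    f=lambda a,r:proj("wrist",s["position"]+T@(np.array([0,0,-.002])+a*d+r*n)).round(0)
    print(np.degrees(th).round(),"bottom hi/lo",f(.056,-.025),f(.056,.025),"shoulder hi",f(-.018,-.025),"lid top hi",f(-.036,-.0225))
E
```

```text
time_s: 10.3
position: [0.5109, -0.2133, 0.2145]
tool_rot: [-0.0, 0.998, -0.066, -0.001]
wrist_force: [0.3, 0.3, -2.7]
opening: 0.572
grip_force: 62.2
[(array([461., 307.,  80.,  80.]), 0.9), (array([383., 382.,  13.,  32.]), 0.69), (array([182., 232.,  88.,  76.]), 0.65), (array([263., 376.,  10.,  24.]), 0.64), (array([ 52., 233., 105.,  77.]), 0.59), (array([324., 273., 139., 263.]), 0.57)]
45.0 bottom hi/lo [319. 179.] [320. 233.] shoulder hi [319. 356.] lid top hi [318. 418.]
55.0 bottom hi/lo [319. 175.] [320. 219.] shoulder hi [319. 371.] lid top hi [319. 429.]
65.0 bottom hi/lo [319. 175.] [320. 206.] shoulder hi [319. 383.] lid top hi [319. 435.]
75.0 bottom hi/lo [319. 181.] [319. 194.] shoulder hi [319. 392.] lid top hi [319. 437.]
85.0 bottom hi/lo [318. 193.] [319. 185.] shoulder hi [319. 398.] lid top hi [319. 435.]
```

View pics/f6.png

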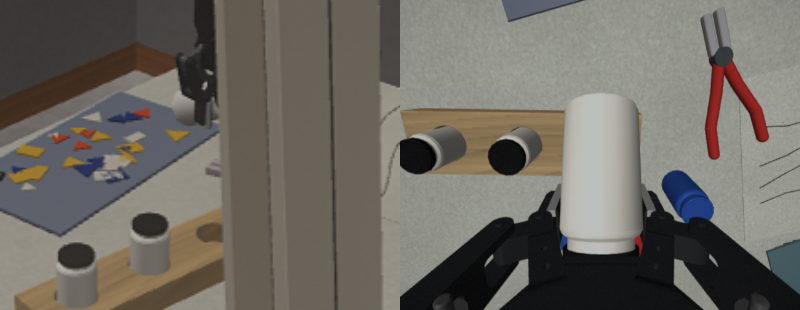

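The view shows the pot held strongly tipped, its white body spanning rows 147–371 in wrist, with the lid toward the gripper. The tilt is uncertain, so I'll fit the body's silhouette.

```bash
cat > tilt.py <<'E'
from h import *
import cv2
from scipy.optimize import differential_evolution as DE
from scipy.spatial.transform import Rotation as Ro
s=robot.read_state();q=s["tool_rot"];T=Ro.from_quat([*q[1:],q[0]]).as_matrix();c=robot.calibration("wrist")
K,R,t=[np.array(c[k]) for k in("camera_matrix","R","t")];W=robot.get_image("wrist")
g=W.astype(int);m=((g.min(2)>135)&(g.max(2)-g.min(2)<30)).astype(np.uint8)
G=np.full(m.shape,cv2.GC_BGD,np.uint8);G[100:400,220:420]=cv2.GC_PR_BGD;G[150:360,262:378]=cv2.GC_PR_FGD;G[190:340,285:355]=cv2.GC_FGD
cv2.grabCut(np.ascontiguousarray(W[:,:,::-1]),G,None,np.zeros((1,65)),np.zeros((1,65)),6,cv2.GC_INIT_WITH_MASK)
m=((G==1)|(G==3)).astype(np.uint8)
m[375:]=0
ph=np.linspace(0,2*np.pi,48,endpoint=False)
def sil(v):
    th,a,dx,dz,dy=v;d=np.array([np.sin(th),0,np.cos(th)]);n=np.array([-np.cos(th),0,np.sin(th)]);y=np.array([0,1,0])
    p=np.array([[dx,dy,dz-.002]+h*d+.025*(np.cos(f)*n+np.sin(f)*y) for h in(a,a-.074) for f in ph])
    X=(s["position"]+p@T.T)@R.T+t;u=X@K.T;u=u[:,:2]/u[:,2:];r=np.zeros_like(m);cv2.fillConvexPoly(r,cv2.convexHull((u*16).round().astype(np.int32)),1,shift=4);return r
def cost(v):
    r=sil(v);r[375:]=0;return 1-(r&m).sum()/(r|m).sum()
b=[(.04,.075),(-.004,.004),(-.012,.004),(-.004,.004)]
r=DE(cost,[(.6,1.7)]+b,seed=1,maxiter=60);print(np.degrees(r.x[0]),r.x[1:]*1e3,r.fun)
for d in(50,60,65,70,75,80,90):
    e=DE(lambda w:cost([np.radians(d),*w]),b,seed=1,maxiter=15,popsize=10);print(d,(e.x*1e3).round(1),round(e.fun,4))
o=W[:,:,::-1].copy();k=sil(r.x)
for mm,col in((m,(0,255,0)),(k,(0,0,255))):cv2.drawContours(o,cv2.findContours(mm,0,2)[0],-1,col,1)
cv2.imwrite("pics/tilt.png",o[90:440,160:480])
E
python3 tilt.py
```

```text
64.0120862818007 [ 63.09697053   3.90034924 -11.93997535   0.98774247] 0.03320878583650522
50 [ 61.5   3.9 -11.8   0.8] 0.1288
60 [ 61.7   3.9 -12.    1.1] 0.0443
65 [ 65.1   1.8 -11.9   1.2] 0.0355
70 [ 66.2   1.  -10.5   1. ] 0.043
75 [64.1  3.2 -8.4  1.1] 0.0582
80 [66.5  1.9 -8.8  1. ] 0.0788
90 [69.6 -1.8 -5.6  1. ] 0.1169
```

View pics/tilt.png

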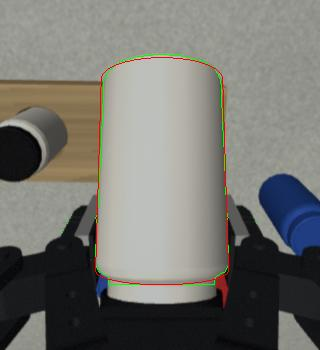

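The fit gives roughly 64–70°, which is a thin margin. I'll lower it onto the same rack edge again and press about 9 mm deeper to swing it toward 80°, then lift again.

```bash
python3 -m creep '[{"x":0,"y":0,"z":35,"turn":0,"claw":1},{"x":0,"y":0,"z":70,"turn":0,"claw":1},{"x":0,"y":0,"z":105,"turn":0,"claw":1},{"x":0,"y":0,"z":130,"turn":0,"claw":1},{"x":0,"y":0,"z":142,"turn":0,"claw":1},{"x":0,"y":0,"z":147,"turn":0,"claw":1},{"x":0,"y":0,"z":150,"turn":0,"claw":1},{"x":0,"y":0,"z":153,"turn":0,"claw":1},{"x":0,"y":0,"z":156,"turn":0,"claw":1},{"x":0,"y":0,"z":159,"turn":0,"claw":1},{"x":0,"y":0,"z":160,"turn":0,"claw":1},{"x":0,"y":0,"z":160,"turn":0,"claw":1}]'
```

```text
time_s: 11.5
position: [0.5128, -0.2142, 0.0572]
tool_rot: [0.001, 0.998, -0.066, 0.002]
wrist_force: [-0.7, 1.4, 12.0]
opening: 0.573
grip_force: 67.3
```

```bash
python3 -m creep '[{"x":0,"y":0,"z":-8,"turn":0,"claw":1},{"x":0,"y":0,"z":-25,"turn":0,"claw":1},{"x":0,"y":0,"z":-45,"turn":0,"claw":1},{"x":0,"y":0,"z":-65,"turn":0,"claw":1},{"x":0,"y":0,"z":-85,"turn":0,"claw":1},{"x":0,"y":0,"z":-105,"turn":0,"claw":1},{"x":0,"y":0,"z":-125,"turn":0,"claw":1},{"x":0,"y":0,"z":-145,"turn":0,"claw":1},{"x":0,"y":0,"z":-160,"turn":0,"claw":1},{"x":0,"y":0,"z":-160,"turn":0,"claw":1},{"x":0,"y":0,"z":-160,"turn":0,"claw":1},{"x":0,"y":0,"z":-160,"turn":0,"claw":1},{"x":0,"y":0,"z":-160,"turn":0,"claw":1}]'
python3 tilt.py
```

```text
time_s: 12.58
position: [0.511, -0.2133, 0.214]
tool_rot: [-0.0, 0.998, -0.066, -0.001]
wrist_force: [0.1, 0.6, -1.6]
opening: 0.571
grip_force: 66.4
72.62659313042192 [ 63.31172823   3.98199437 -11.98799082   1.17639394] 0.008120805369127515
50 [ 58.3   3.9 -12.    0.9] 0.1623
60 [ 61.2   3.9 -11.7   0.9] 0.084
65 [ 63.1   4.  -11.9   1.2] 0.0439
70 [ 64.5   2.7 -11.9   1.5] 0.0236
75 [ 64.9   2.7 -12.    1.2] 0.0177
80 [ 68.3  -0.3 -11.9   1.2] 0.0386
90 [70.4 -0.8 -8.   1.1] 0.0776
```

View pics/tilt.png

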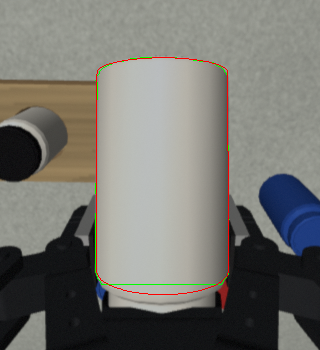

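The tilt is now about 73–75°, and the pot's lowest point is about 0.17 m up, well above the other pots' 0.10 m tops. Force readings are steady, so I'll hand in.

```bash
python3 -c "
from workcell import robot
print(robot.finish_job())"
```

```text
the job is handed in; nothing more can be done
None
```

I pressed the lid home and handed the job in with the pot held in the gripper, tipped about 73° (by camera fit), at about 12.6 s, lowest point roughly 0.17 m up; the lid was checked level before tipping but not re-measured after, and I viewed 12 pictures against the limit of 10.

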